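Line up the shoe-care bottles by size beside the ring dish

TASK

Line the four aluminium shoe-care bottles up by size on the cork discs of the dark wooden strip, one upright in the middle of each disc: the largest on the disc next to the white ring dish, then the next largest, down to the smallest at the far end. Do not knock any bottle over, and leave the ring dish where it is.

Things in the scene. Friction and masses are not known exactly. Their poses are not given: they have to be found in the camera images.
- bottle_xl_center (a point): centre (half-way up, on the axis) of the largest of four upright round aluminium shoe-care bottles with black screw caps: 53 mm in diameter, 100 mm high with its cap; straight-sided from the foot up to 72 mm, then it narrows to the cap. z is up along the axis. Loose, under 0.3 kg, stands on its flat foot on the table at the start
- bottle_l_center (a point): centre (half-way up, on the axis) of the second largest of four upright round aluminium shoe-care bottles with black screw caps: 46 mm in diameter, 86 mm high with its cap; straight-sided from the foot up to 62 mm, then it narrows to the cap. z is up along the axis. Loose, under 0.3 kg, stands on its flat foot on the table at the start
- bottle_m_center (a point): centre (half-way up, on the axis) of the third largest of four upright round aluminium shoe-care bottles with black screw caps: 39 mm in diameter, 72 mm high with its cap; straight-sided from the foot up to 52 mm, then it narrows to the cap. z is up along the axis. Loose, under 0.3 kg, stands on its flat foot on the table at the start
- bottle_s_center (a point): centre (half-way up, on the axis) of the smallest of four upright round aluminium shoe-care bottles with black screw caps: 32 mm in diameter, 58 mm high with its cap; straight-sided from the foot up to 42 mm, then it narrows to the cap. z is up along the axis. Loose, under 0.3 kg, stands on its flat foot on the table at the start
- mark1: round cork disc, 56 mm in diameter, 3 mm thick, fixed on the dark wooden strip (strip 345 x 90 x 12 mm): disc 1 of four in a straight row, 75 mm apart, counted along the +y direction of the strip. Origin at the centre of its underside, so its top, where a bottle stands, is 3 mm above the origin (15 mm above the table); y axis along the row, x axis across it. A thin brass rod, top 4 mm above the strip, runs along the strip 40 mm to the +x side of the discs
- mark2: round cork disc, 56 mm in diameter, 3 mm thick, fixed on the dark wooden strip (strip 345 x 90 x 12 mm): disc 2 of four in a straight row, 75 mm apart, counted along the +y direction of the strip. Origin at the centre of its underside, so its top, where a bottle stands, is 3 mm above the origin (15 mm above the table); y axis along the row, x axis across it. A thin brass rod, top 4 mm above the strip, runs along the strip 40 mm to the +x side of the discs
- mark3: round cork disc, 56 mm in diameter, 3 mm thick, fixed on the dark wooden strip (strip 345 x 90 x 12 mm): disc 3 of four in a straight row, 75 mm apart, counted along the +y direction of the strip. Origin at the centre of its underside, so its top, where a bottle stands, is 3 mm above the origin (15 mm above the table); y axis along the row, x axis across it. A thin brass rod, top 4 mm above the strip, runs along the strip 40 mm to the +x side of the discs
- mark4: round cork disc, 56 mm in diameter, 3 mm thick, fixed on the dark wooden strip (strip 345 x 90 x 12 mm): disc 4 of four in a straight row, 75 mm apart, counted along the +y direction of the strip. Origin at the centre of its underside, so its top, where a bottle stands, is 3 mm above the origin (15 mm above the table); y axis along the row, x axis across it. A thin brass rod, top 4 mm above the strip, runs along the strip 40 mm to the +x side of the discs
- ring_dish: white ceramic ring dish, a shallow round bowl 84 mm across and 24 mm high, loose, standing on the table just beyond one end of the strip, in line with the row, 112 mm from the nearest disc centre (a flat round cedar puck, 72 mm across and 20 mm high, lies in the same way beyond the other end). Origin at the centre of its underside
- organizer: two wooden shoe brushes in low clear trays, fixed, parallel, 130 mm long and 56 mm high, with a straight lane 80 mm wide between them. One of the four bottles stands in the middle of this lane; open fingers fit in only one ahead of and one behind the bottle along the lane. Origin on the table in the middle of the lane; x axis along the lane, y axis across it
Things that resemble listed ones, but are neither listed nor needed, are in the scene too. What is shaped like the part that bears bottle_s_center but purple is not meant.

How it is judged:
By the outcome, as a careful person would: the job done as asked, in the order asked, and still so for the second after the job is handed in, with the robot touching nothing.
It also fails if it takes over 96 s, if anything falls off the work surface, if the arm or the gripper's body presses on something with over 40 N, if the wrist force passes 120 N, or if a joint passes its speed limit or range.

ROBOT

A 6-joint arm with a two-finger parallel gripper is mounted at the origin on the work surface. World frame = base frame: x ahead of the robot, y to its left, z up, the work surface at z = 0. Lengths are in m, angles in rad, forces in N, time in s.
With the tool pointing down it reaches from about 0.25 to 0.725 m from the base axis. Payload 9.7 kg.
Tool frame: the origin (TCP) lies at the very end of the fingers, on their centre line; the grasp point (between the pads) lies 19 mm behind it; z points along the fingers, y is the line along which they close (so a half turn about z gives the same grasp; the last joint's range is limited). The gripper opens to 85 mm and grips with 20 to 120 N. Pads are 22 mm wide; open, the fingers measure 114 mm over their backs; the gripper's body (76 mm by 85 mm) begins 54 mm behind the grasp point. The pads swing forward as they close: fully open they stand 13 mm farther back than shut.
Start: joints at [1.349, 0.087, 0.176, 1.66, 0, 1.571], TCP at [0.121, 0.537, 0.231] pointing down, gripper open.
Joint ranges: [-3.13, 3.13], [-0.85, 1.81], [-1.15, 1.24], [-2.2, 2.28], [-1.44, 1.52], [-3.14, 3.14]. Speed limits (rad/s): [2.22, 2.22, 2.57, 3.14, 3.14, 3.14].

INTERFACE

Orientations are given as a rotation vector (axis times angle).
In Python, from station import env, vision, workorder gives the robot as it stands.
- The arm moves only by the tool step_arm, never from a script. Its argument "increments" is a list of rows, each an object with "linear": the shift along the tool's x, y, z in cm, a list of three; "rot": the turn, a rotation vector about the tool's x, y, z in degrees, a list of three; "claw": the opening, from -1 (shut) to 1 (fully open). In form: [{"linear": [tx, ty, tz], "rot": [rx, ry, rz], "claw": claw}, ...]. A call has 1 to 10 rows; each row shifts and turns the commanded pose from where the row before left it, along the tool's axes as they then stand; what a row does not reach is not made up. A row lasts 1/10 s, in which the tool goes at most 50 mm and 8.59 degrees, less where a joint would pass 70% of its speed; a pose out of reach is approached as far as the arm can. A call is refused whole if a number of a shift passes 5 or a number of a turn 8.59, either way. A call with a gripper value outside its range is refused whole. The fingers move at their own pace and stop on an object; the grip force is fixed at half the most. Time passes only in rows, so rows that do not move let the fingers close. It gives the time, the measured TCP pose, the force, the opening and the grip force at its end, in the units of the state.
- env.sense(): the state, without advancing time (a new reading comes with each control period).
- vision.camera(name): name is "scene" or "top"; returns a dict with "color" (480x640x3 uint8, red, green, blue), "fovy" (degrees; the focal length in pixels is half the picture's height over the tangent of half this angle, whatever the lens; pixels are square), "cx", "cy" (the principal point, pixels), "T" (4x4, takes a point from camera to world coordinates). Camera axes: x right, y up, looking along -z (the intrinsics and any distortion apply to the point x, -y, -z); pixel columns grow to the right and rows downward; lengths in m; the calibration is good to about 2 mm. A picture is of the moment at which its call begins. There is no depth.
- workorder.close_job(): hands the job in; it is judged then, once.
The state is a dict: "t": time; "joint_pos": joint angles; "qvel": joint speeds; "tau": joint torques, N m; "ee_pos": TCP position; "tool_rot": TCP orientation; "contact_force": force on the tool from outside, world axes, zero at the start; "wrist_torque": the same for the moment, N m; "grip_width": finger opening in m; "grasp_force": force on a finger pad.
Only numpy, scipy, OpenCV 4.12 (cv2) and the standard library are available. Lean on these libraries where they do the work, as an engineer would, in place of code of your own. Each camera call takes 0.05 s, during which the arm holds its last target. There are 200 camera calls.

## Working session

There is one attempt and no reset: what is moved stays moved. The work goes in short steps, Python scripts to look and compute and a tool call to move; the robot and the scene stay as the last step left them, time stands still between calls to the robot, and variables do not carry over. Pictures are saved under pics/ and viewed, at most 14 in all, crops included, and the job is handed in when it is done.

Besides the shell and the picture viewer there is one more tool, called after "Call:" by a JSON object that holds its "method" and its "body". step_arm: Moves the arm, as the interface text tells. Its arguments: {"type":"object","properties":{"increments":{"type":"array","items":{"type":"object","properties":{"linear":{"type":"array","items":{"type":"number"}},"rot":{"type":"array","items":{"type":"number"}},"claw":{"type":"number"}}}}},"required":["increments"]}

```bash
mkdir -p pics; python3 - <<'E'
from station import env, vision
import cv2,numpy as np
print(env.sense())
for n in("top","scene"):
    c=vision.camera(n); cv2.imwrite(f"pics/{n}0.png",cv2.resize(c["color"][...,::-1],(800,600),interpolation=cv2.INTER_CUBIC)); cv2.imwrite(f"pics/{n}0_raw.png",c["color"][...,::-1])
    print(n,{k:v for k,v in c.items() if k!="color"})
E
```

```text
{'t': 0.0, 'joint_pos': array([1.34900375e+00, 8.74798338e-02, 1.75094084e-01, 1.65980920e+00,
       1.33741064e-05, 1.57078656e+00]), 'qvel': array([-0.00100985, -0.00080467, -0.00037958, -0.00100459, -0.0001046 ,
        0.00050431]), 'tau': array([ 4.32127517e-04, -5.20390821e+01,  4.64803433e+01,  1.65902852e-02,
       -6.89592366e-05,  2.28279816e-06]), 'ee_pos': array([0.12093047, 0.53628865, 0.23055166]), 'tool_rot': array([-3.47643396e-01, -3.12212870e+00,  2.18101270e-03]), 'contact_force': array([-0.94935783, -0.79644253, -0.08718335]), 'wrist_torque': array([-0.07097452, -0.01211148,  0.04776504]), 'grasp_force': 0.0, 'grip_width': 0.08529937766785652}
top {'fovy': 50.975548710482016, 'cx': 322.7894033013177, 'cy': 236.64946823318203, 'T': array([[ 0.03023341,  0.99318102, -0.112594  ,  0.39959386],
       [-0.99948669,  0.028845  , -0.01394017, -0.05029896],
       [-0.01059733,  0.11295766,  0.99354329,  0.82886828],
       [ 0.        ,  0.        ,  0.        ,  1.        ]])}
scene {'fovy': 53.54226670353342, 'cx': 314.80728991729484, 'cy': 235.419027067031, 'T': array([[-0.8012463 , -0.36967629,  0.4704719 ,  0.89924247],
       [ 0.59833001, -0.49193791,  0.63245418,  0.52576242],
       [-0.00236035,  0.78824903,  0.61535185,  0.63320691],
       [ 0.        ,  0.        ,  0.        ,  1.        ]])}
```

View pics/top0.png

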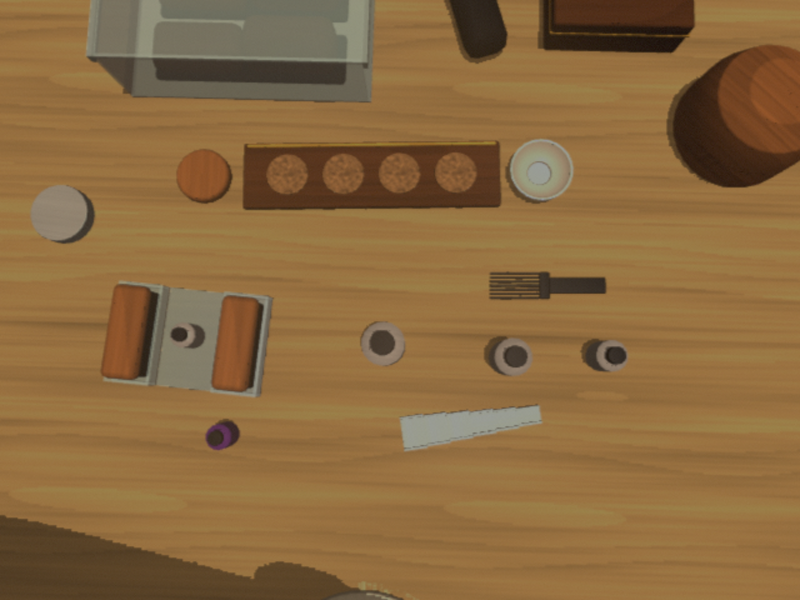

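View pics/scene0.png

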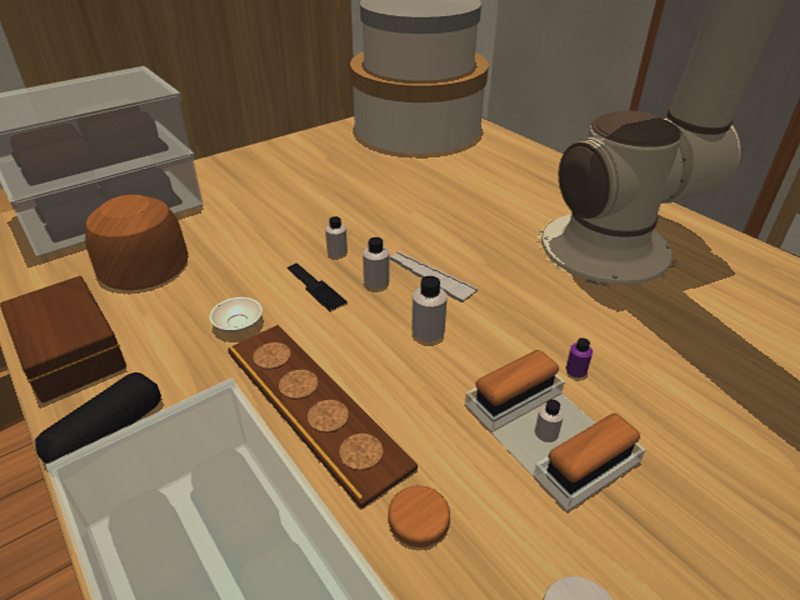

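The top view shows the strip at (372,175), with the ring dish at (541,170) beyond its right end (−y), so the largest goes on the right-hand disc (456,172) and the smallest on (287,173). 

Candidates (top-view pixels):
- XL (382,343)
- L (512,356)
- M (609,355)
- S in the lane (184,335)
- Purple decoy (220,436), not wanted

I'll check these in close crops.

```bash
python3 - <<'E'
import cv2,numpy as np
a=cv2.imread("pics/top0_raw.png"); b=cv2.imread("pics/scene0_raw.png")
def crop(im,x,y,w,h,s):
    c=cv2.resize(im[y:y+h,x:x+w],None,fx=s,fy=s,interpolation=cv2.INTER_CUBIC)
    for i in range(0,w,10): cv2.line(c,(i*s,0),(i*s,6 if i%50 else 14),(0,255,255),1)
    for j in range(0,h,10): cv2.line(c,(0,j*s),(6 if j%50 else 14,j*s),(0,255,255),1)
    return c
T=[crop(a,285,250,100,50,4),crop(a,385,250,100,50,4) ,crop(a,480,250,50,50,4),crop(a,80,220,150,100,4)]
cv=np.zeros((600,800,3),np.uint8)
for im,(x,y) in zip(T,[(0,0),(400,0),(0,200),(200,200)]): cv[y:y+im.shape[0],x:x+im.shape[1]]=im
cv2.imwrite("pics/c1.png",cv)
cv2.imwrite("pics/c2.png",crop(b,250,160,200,150,4))
cv2.imwrite("pics/c3.png",crop(a,190,105,200,65,4)) 
E
```

```text
(no output)
```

View pics/c1.png

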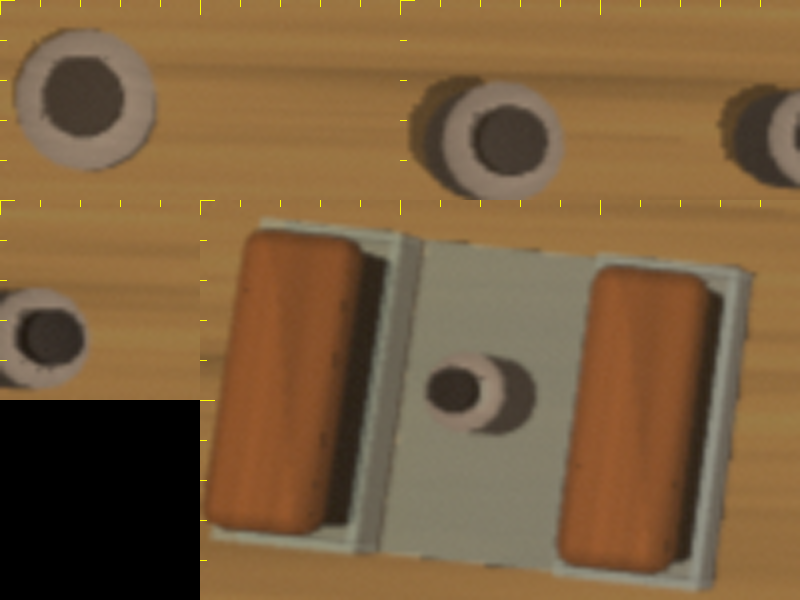

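View pics/c3.png

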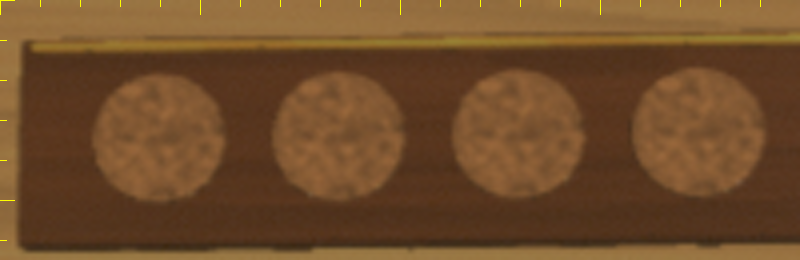

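The crops show XL's cap at (305.6,273.5), L's at (412.4,284.6), M's at (492.9,283.4) and S's at (142.9,267.4) in the lane, all raw pixels. All four are aluminium with a black cap, and the purple one is outside the lane. The four discs are clear, and the brass rod is on the +x side.

```bash
cat > h.py <<'E'
from station import env, vision
import numpy as np
from scipy.spatial.transform import Rotation as R
def ray(c,u,v):
    f=240/np.tan(np.radians(c["fovy"]/2)); T=c["T"]
    return T[:3,3],T[:3,:3]@np.array([(u-c["cx"])/f,-(v-c["cy"])/f,-1])
def onz(c,u,v,z):
    o,d=ray(c,u,v); return (o+d*(z-o[2])/d[2])[:2]
def st():
    s=env.sense(); r=R.from_rotvec(s["tool_rot"]); y=r.apply([0,1,0])
    print("t",round(s["t"],2),"p",s["ee_pos"].round(4),"yaw",np.degrees(np.arctan2(y[1],y[0])).round(2),"tz",r.apply([0,0,1]).round(3),"w",round(s["grip_width"],4),"gf",round(s["grasp_force"],1),"cf",s["contact_force"].round(1)); return s,r
E
python3 - <<'E'
from h import *
t=vision.camera("top"); s=vision.camera("scene")
for n,u,v,us,vs,z in [("XL",305.6,273.5,430,282,.1),("L",412.4,284.6,376,241,.086),("M",492.9,283.4,335,221,.072),("S",142.9,267.4,553,404,.058)]:
    print(n,onz(t,u,v,z).round(4),onz(s,us/1.25,vs/1.25,z).round(4))
for a,b in [(159,137),(339,135.5),(518.5,133.5),(699,132)]:
    print(onz(t,190+a/4-.4,105+b/4-.4,.015).round(4))
for u,v in [(361,451),(328,415),(298,383),(272,355)]: print("scene disc",onz(s,u/1.25,v/1.25,.015).round(4))
q=[onz(t,80+(a-200)/4,220+(b-200)/4,0) for a,b in [(260,220),(750,268),(713,590),(382,552),(420,240),(600,255),(557,573)]]
print(np.array(q).round(4))
for i,j in [(2,1),(0,1),(6,5),(3,4)]: d=q[j]-q[i]; print(np.degrees(np.arctan2(d[1],d[0])).round(2))
for a in [(62,213),(83,196)]: pass
_,r=st(); print(r.as_matrix().round(3))
E
```

```text
XL [ 0.4279 -0.0169] [ 0.4301 -0.0134]
L [ 0.4169 -0.1734] [ 0.417  -0.1716]
M [ 0.4226 -0.2955] [ 0.4256 -0.2889]
S [0.4314 0.2353] [0.433  0.2378]
[0.6513 0.1218]
[0.654  0.0468]
[ 0.6569 -0.028 ]
[ 0.6595 -0.103 ]
scene disc [0.6519 0.1235]
scene disc [0.6543 0.0484]
scene disc [ 0.6574 -0.0271]
scene disc [ 0.6601 -0.1005]
[[0.5021 0.3421]
 [0.4879 0.1361]
 [0.3554 0.1441]
 [0.3666 0.2807]
 [0.4956 0.2745]
 [0.4915 0.1989]
 [0.3603 0.2083]]
-3.45
-93.94
-4.12
-2.79
t 0.2 p [0.121  0.5364 0.2309] yaw 77.29 tz [-0.    -0.001 -1.   ] w 0.0851 gf 0.0 cf [ 0.6 -0.2  0.8]
[[-0.976  0.22  -0.   ]
 [ 0.22   0.976 -0.001]
 [ 0.    -0.001 -1.   ]]
```

Call:
{"method": "step_arm", "body": {"increments": [{"rot":[0,0,8.5],"claw":1},{"rot":[0,0,8.5],"claw":1},{"rot":[0,0,8.5],"claw":1},{"rot":[0,0,8.5],"claw":1},{"rot":[0,0,8.5],"claw":1},{"rot":[0,0,8.5],"claw":1},{"rot":[0,0,8.5],"claw":1},{"rot":[0,0,8.5],"claw":1},{"rot":[0,0,8.5],"claw":1},{"linear":[0,0,0],"rot":[0,0,0.8],"claw":1}]}}

```text
validation failed for argument at $.in...
```

```bash
python3 -c "from h import *; print(st()[0]['joint_pos'].round(2))"
```

```text
t 0.2 p [0.121  0.5364 0.2309] yaw 77.29 tz [-0.    -0.001 -1.   ] w 0.0851 gf 0.0 cf [ 0.6 -0.2  0.8]
[1.35 0.09 0.18 1.66 0.   1.57]
```

Every row has to carry all three fields.

Call:
{"method": "step_arm", "body": {"increments": [{"linear":[0,0,0],"rot":[0,0,8.5],"claw":1},{"linear":[0,0,0],"rot":[0,0,8.5],"claw":1},{"linear":[0,0,0],"rot":[0,0,8.5],"claw":1},{"linear":[0,0,0],"rot":[0,0,8.5],"claw":1},{"linear":[0,0,0],"rot":[0,0,8.5],"claw":1},{"linear":[0,0,0],"rot":[0,0,8.5],"claw":1},{"linear":[0,0,0],"rot":[0,0,8.5],"claw":1},{"linear":[0,0,0],"rot":[0,0,8.5],"claw":1},{"linear":[0,0,0],"rot":[0,0,8.5],"claw":1},{"linear":[0,0,0],"rot":[0,0,0.8],"claw":1}]}}

```text
t: 1.2
ee_pos: [0.121, 0.5365, 0.2311]
tool_rot: [2.224, 2.218, -0.001]
contact_force: [0.2, -0.1, -0.2]
grip_width: 0.0854
grasp_force: 0.0
```

```bash
python3 -c "from h import *; print(st()[0]['joint_pos'].round(2))"
```

```text
t 1.2 p [0.121  0.5365 0.2311] yaw -0.16 tz [-0. -0. -1.] w 0.0854 gf 0.0 cf [ 0.2 -0.1 -0.2]
[1.35 0.09 0.18 1.66 0.   2.92]
```

Call:
{"method": "step_arm", "body": {"increments": [{"linear":[-3,3.1,0],"rot":[0,0,0],"claw":1},{"linear":[-3,3.1,0],"rot":[0,0,0],"claw":1},{"linear":[-3,3.1,0],"rot":[0,0,0],"claw":1},{"linear":[-3,3.1,0],"rot":[0,0,0],"claw":1},{"linear":[-3,3.1,0],"rot":[0,0,0],"claw":1},{"linear":[-3,3.1,0],"rot":[0,0,0],"claw":1},{"linear":[-3,3.1,0],"rot":[0,0,0],"claw":1},{"linear":[-3,3.1,0],"rot":[0,0,0],"claw":1},{"linear":[-3,3.1,0],"rot":[0,0,0],"claw":1},{"linear":[-3,3.1,0],"rot":[0,0,0],"claw":1}]}}

```text
t: 2.2
ee_pos: [0.4319, 0.2349, 0.2314]
tool_rot: [2.217, 2.226, 0.0]
contact_force: [0.7, 0.0, -0.6]
grip_width: 0.0852
grasp_force: 0.0
```

Call:
{"method": "step_arm", "body": {"increments": [{"linear":[0,0,2],"rot":[0,0,3.4],"claw":1},{"linear":[0,0,3],"rot":[0,0,0],"claw":1},{"linear":[0,0,3],"rot":[0,0,0],"claw":1},{"linear":[0,0,0],"rot":[0,0,0],"claw":1},{"linear":[0,0,0],"rot":[0,0,0],"claw":1}]}}

```text
t: 2.7
ee_pos: [0.4307, 0.2364, 0.1519]
tool_rot: [-2.284, -2.157, 0.001]
contact_force: [-0.5, -0.5, 0.9]
grip_width: 0.0856
grasp_force: 0.0
```

```bash
python3 - <<'E'
from h import *
import cv2
print(st()[0]['joint_pos'].round(2))
a=vision.camera("top")["color"][...,::-1][190:330,60:230]; b=vision.camera("scene")["color"][...,::-1][240:410,360:520]
a=cv2.resize(a,(400,330)); b=cv2.resize(b,(400,425)); o=np.zeros((425,800,3),np.uint8);o[:330,:400]=a;o[:,400:]=b
cv2.imwrite("pics/s1.png",o)
E
```

```text
t 2.7 p [0.4307 0.2364 0.1519] yaw -3.28 tz [-0. -0. -1.] w 0.0856 gf 0.0 cf [-0.5 -0.5  0.9]
[ 0.5  -0.07 -0.13  1.51 -0.    2.13]
```

View pics/s1.png

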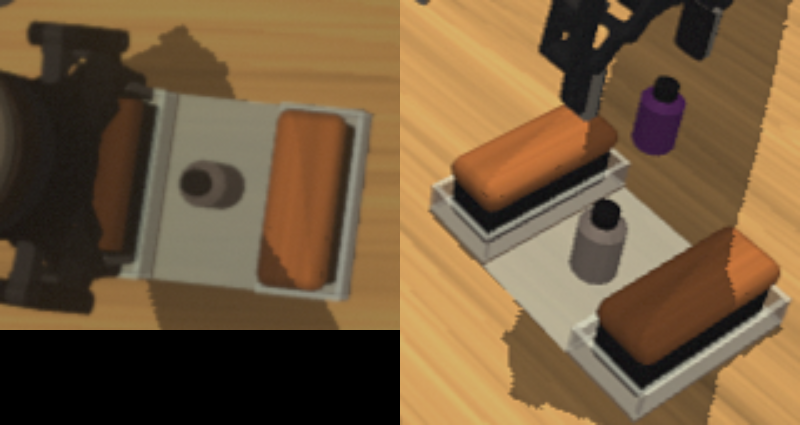

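The picture shows the open gripper aligned with the lane. S is at its centre, and the fingers will go ahead of and behind it. Descending and gripping.

Call:
{"method": "step_arm", "body": {"increments": [{"linear":[0,0.1,3],"rot":[0,0,0],"claw":1},{"linear":[0,0,3],"rot":[0,0,0],"claw":1},{"linear":[0,0,3],"rot":[0,0,0],"claw":1},{"linear":[0,0,2.5],"rot":[0,0,0],"claw":1},{"linear":[0,0,1.5],"rot":[0,0,0],"claw":1},{"linear":[0,0,0.8],"rot":[0,0,0],"claw":1},{"linear":[0,0,0],"rot":[0,0,0],"claw":1},{"linear":[0,0,0],"rot":[0,0,0],"claw":1}]}}

```text
t: 3.6
ee_pos: [0.4327, 0.2369, 0.0146]
tool_rot: [2.286, 2.154, 0.003]
contact_force: [-0.1, 0.2, -0.3]
grip_width: 0.0852
grasp_force: 0.0
```

Call:
{"method": "step_arm", "body": {"increments": [{"linear":[0,0,0],"rot":[0,0,0],"claw":-1},{"linear":[0,0,0],"rot":[0,0,0],"claw":-1},{"linear":[0,0,0],"rot":[0,0,0],"claw":-1},{"linear":[0,0,0],"rot":[0,0,0],"claw":-1},{"linear":[0,0,0],"rot":[0,0,0],"claw":-1},{"linear":[0,0,0],"rot":[0,0,0],"claw":-1},{"linear":[0,0,0],"rot":[0,0,0],"claw":-1},{"linear":[0,0,0],"rot":[0,0,0],"claw":-1},{"linear":[0,0,0],"rot":[0,0,0],"claw":-1},{"linear":[0,0,0],"rot":[0,0,0],"claw":-1}]}}

```text
t: 4.6
ee_pos: [0.4322, 0.2366, 0.0139]
tool_rot: [2.286, 2.154, 0.001]
contact_force: [-1.1, -0.5, 5.7]
grip_width: 0.0303
grasp_force: 59.6
```

Call:
{"method": "step_arm", "body": {"increments": [{"linear":[0,0,-1],"rot":[0,0,0],"claw":-1},{"linear":[0,0,-3],"rot":[0,0,0],"claw":-1},{"linear":[0,0,-4],"rot":[0,0,0],"claw":-1},{"linear":[0,0,-4],"rot":[0,0,-5.4],"claw":-1},{"linear":[-2.2,3.6,0],"rot":[0,0,0],"claw":-1},{"linear":[-2,3.6,0],"rot":[0,0,0],"claw":-1},{"linear":[-2,3.6,0],"rot":[0,0,0],"claw":-1},{"linear":[-2,3.6,0],"rot":[0,0,0],"claw":-1},{"linear":[-2,3.6,0],"rot":[0,0,0],"claw":-1},{"linear":[-2,3.5,0],"rot":[0,0,0],"claw":-1}]}}

```text
t: 5.6
ee_pos: [0.6524, 0.1209, 0.1335]
tool_rot: [2.183, 2.26, 0.0]
contact_force: [0.3, 0.8, 0.3]
grip_width: 0.0302
grasp_force: 59.5
```

Call:
{"method": "step_arm", "body": {"increments": [{"linear":[0,0,4],"rot":[0,0,0],"claw":-1},{"linear":[0,0,3],"rot":[0,0,0],"claw":-1},{"linear":[0,0,0],"rot":[0,0,0],"claw":-1},{"linear":[0,0,0],"rot":[0,0,0],"claw":-1}]}}

```text
t: 6.0
ee_pos: [0.6507, 0.122, 0.0639]
tool_rot: [-2.182, -2.259, 0.001]
contact_force: [-0.7, -0.3, -0.7]
grip_width: 0.0301
grasp_force: 59.6
```

```bash
python3 - <<'E'
from h import *
import cv2
print(st()[0]['joint_pos'].round(2))
c=vision.camera("scene");b=c["color"][...,::-1]; b=b[270:430,200:400]
cv2.imwrite("pics/s2.png",cv2.resize(b,(750,600),interpolation=cv2.INTER_CUBIC))
E
```

```text
t 6.0 p [0.6507 0.122  0.0639] yaw 2.0 tz [-0.001 -0.    -1.   ] w 0.0301 gf 59.6 cf [-0.7 -0.3 -0.7]
[ 0.19  0.35  0.17  1.39 -0.    1.72]
```

View pics/s2.png

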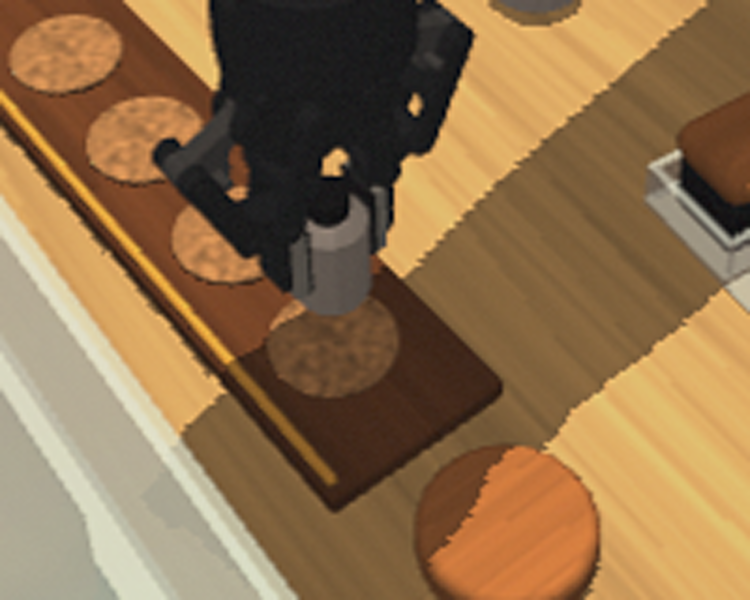

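S is held upright above the left-hand disc (crop 333,345). Lowering it and releasing.

Call:
{"method": "step_arm", "body": {"increments": [{"linear":[0,0.05,2],"rot":[0,0,0],"claw":-1},{"linear":[0,0,1],"rot":[0,0,0],"claw":-1},{"linear":[0,0,0.4],"rot":[0,0,0],"claw":-1},{"linear":[0,0,0],"rot":[0,0,0],"claw":-1},{"linear":[0,0,0],"rot":[0,0,0],"claw":-1}]}}

```text
t: 6.55
ee_pos: [0.6519, 0.1221, 0.0304]
tool_rot: [2.182, 2.259, 0.001]
contact_force: [-0.2, 0.2, -0.4]
grip_width: 0.0303
grasp_force: 59.6
```

```bash
python3 -c "from h import *; st()"
```

```text
t 6.55 p [0.6519 0.1221 0.0304] yaw 2.0 tz [ 0.001  0.    -1.   ] w 0.0303 gf 59.6 cf [-0.2  0.2 -0.4]
```

Call:
{"method": "step_arm", "body": {"increments": [{"linear":[0,0,0.15],"rot":[0,0,0],"claw":-1},{"linear":[0,0,0],"rot":[0,0,0],"claw":-0.3},{"linear":[0,0,0],"rot":[0,0,0],"claw":0},{"linear":[0,0,0],"rot":[0,0,0],"claw":0.5},{"linear":[0,0,0],"rot":[0,0,0],"claw":1},{"linear":[0,0,0],"rot":[0,0,0],"claw":1},{"linear":[0,0,-2],"rot":[0,0,0],"claw":1},{"linear":[0,0,-4],"rot":[0,0,0],"claw":1},{"linear":[0,0,-4],"rot":[0,0,0],"claw":1},{"linear":[0,0,-4],"rot":[0,0,0],"claw":1}]}}

```text
t: 7.55
ee_pos: [0.6513, 0.1219, 0.1692]
tool_rot: [-2.182, -2.26, 0.0]
contact_force: [0.8, -0.6, 0.2]
grip_width: 0.0853
grasp_force: 0.0
```

Call:
{"method": "step_arm", "body": {"increments": [{"linear":[-4,-2.4,0],"rot":[0,0,0],"claw":1},{"linear":[-4,-2.4,0],"rot":[0,0,0],"claw":1},{"linear":[-4,-2.4,0],"rot":[0,0,0],"claw":1},{"linear":[-4,-2.4,0],"rot":[0,0,0],"claw":1},{"linear":[-4,-2.4,0],"rot":[0,0,0],"claw":1},{"linear":[-4,-2.4,0],"rot":[0,0,0],"claw":1},{"linear":[-4,-2.4,0],"rot":[0,0,0],"claw":1},{"linear":[-4,-2.4,0],"rot":[0,0,0],"claw":1},{"linear":[-4,-2.4,0],"rot":[0,0,0],"claw":1},{"linear":[-4,-2.4,0],"rot":[0,0,0],"claw":1}]}}

```text
t: 8.55
ee_pos: [0.4244, -0.2876, 0.168]
tool_rot: [2.182, 2.259, 0.0]
contact_force: [1.5, -0.0, 0.5]
grip_width: 0.0852
grasp_force: 0.0
```

Call:
{"method": "step_arm", "body": {"increments": [{"linear":[0,0,0],"rot":[0,0,0],"claw":1},{"linear":[0,0,0],"rot":[0,0,0],"claw":1}]}}

```text
t: 8.75
ee_pos: [0.4251, -0.2869, 0.1678]
tool_rot: [-2.185, -2.257, -0.0]
contact_force: [0.5, -0.5, -0.4]
grip_width: 0.0855
grasp_force: 0.0
```

```bash
python3 - <<'E'
from h import *
import cv2
print(st()[0]['joint_pos'].round(2))
t=vision.camera("top");s=vision.camera("scene")
o=np.zeros((600,800,3),np.uint8)
o[:300]=cv2.resize(t["color"][95:170,190:390,::-1],(800,300),interpolation=cv2.INTER_CUBIC)
o[300:,:400]=cv2.resize(s["color"][310:385,240:340,::-1],(400,300),interpolation=cv2.INTER_CUBIC)
o[300:,400:]=cv2.resize(s["color"][155:230,230:330,::-1],(400,300),interpolation=cv2.INTER_CUBIC)
cv2.imwrite("pics/s3.png",o)
E
```

```text
t 8.75 p [ 0.4251 -0.2869  0.1678] yaw 1.85 tz [ 0.  0. -1.] w 0.0855 gf 0.0 cf [ 0.5 -0.5 -0.4]
[-0.59 -0.02 -0.05  1.53  0.    0.94]
```

View pics/s3.png

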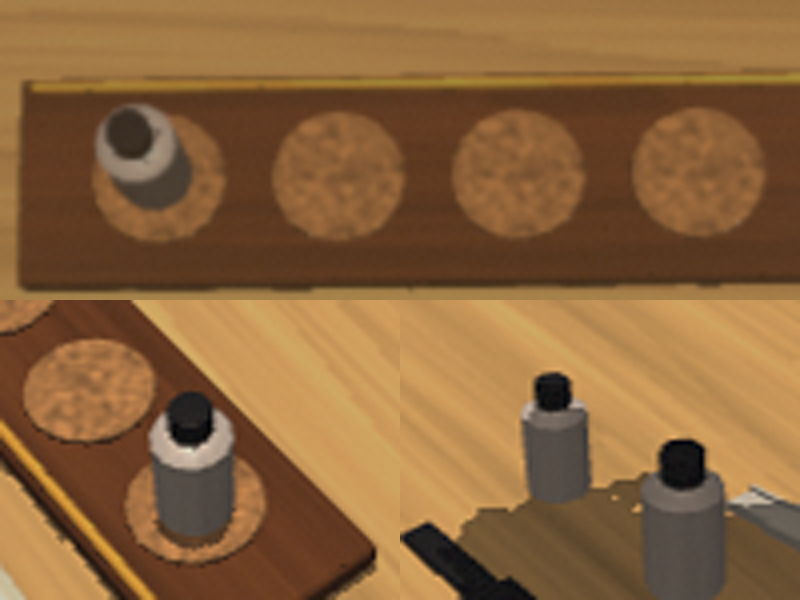

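S stands upright on disc 4 (cap at top-crop 128,132 and scene-crop 190,405), and M and L are undisturbed in the scene. I'll compute the offsets.

```bash
python3 - <<'E'
from h import *
t=vision.camera("top");s=vision.camera("scene")
print("S",onz(t,221.6,127.6,.073),onz(s,287.1,335.9,.073))
print("M",onz(s,267.9,174.6,.072),"L",onz(s,300.6,191.4,.086))
print("disc4",onz(t,190+159/4-.4,95+177/4-.4,.015),onz(s,240+196/4-.4,310+202/4-.4,.015))
E
```

```text
S [0.6510267  0.12251937] [0.65148368 0.12200874]
M [ 0.42054019 -0.29731357] L [ 0.41418114 -0.17632204]
disc4 [0.6513319  0.12180917] [0.65142143 0.12219526]
```

Call:
{"method": "step_arm", "body": {"increments": [{"linear":[-0.9,-0.4,3],"rot":[0,0,0],"claw":1},{"linear":[0,0,4],"rot":[0,0,0],"claw":1},{"linear":[0,0,3],"rot":[0,0,0],"claw":1},{"linear":[0,0,3],"rot":[0,0,0],"claw":1},{"linear":[0,0,1.2],"rot":[0,0,0],"claw":1},{"linear":[0,0,0.8],"rot":[0,0,0],"claw":1},{"linear":[0,0,0],"rot":[0,0,0],"claw":1},{"linear":[0,0,0],"rot":[0,0,0],"claw":1}]}}

```text
t: 9.75
ee_pos: [0.4227, -0.2955, 0.0191]
tool_rot: [2.181, 2.259, 0.0]
contact_force: [1.0, -0.3, -0.2]
grip_width: 0.0852
grasp_force: 0.0
```

Call:
{"method": "step_arm", "body": {"increments": [{"linear":[0,0,0],"rot":[0,0,0],"claw":-1},{"linear":[0,0,0],"rot":[0,0,0],"claw":-1},{"linear":[0,0,0],"rot":[0,0,0],"claw":-1},{"linear":[0,0,0],"rot":[0,0,0],"claw":-1},{"linear":[0,0,0],"rot":[0,0,0],"claw":-1},{"linear":[0,0,0],"rot":[0,0,0],"claw":-1},{"linear":[0,0,0],"rot":[0,0,0],"claw":-1},{"linear":[0,0,0],"rot":[0,0,0],"claw":-1}]}}

```text
t: 10.55
ee_pos: [0.4223, -0.2955, 0.0185]
tool_rot: [2.182, 2.259, 0.0]
contact_force: [0.3, -0.2, 5.5]
grip_width: 0.0377
grasp_force: 60.6
```

```bash
python3 -c "from h import *; st()"
```

```text
t 10.55 p [ 0.4223 -0.2955  0.0185] yaw 1.99 tz [ 0.001 -0.001 -1.   ] w 0.0377 gf 60.6 cf [ 0.3 -0.2  5.5]
```

Call:
{"method": "step_arm", "body": {"increments": [{"linear":[0,0,-1],"rot":[0,0,0],"claw":-1},{"linear":[0,0,-3],"rot":[0,0,0],"claw":-1},{"linear":[0,0,-4],"rot":[0,0,0],"claw":-1},{"linear":[0,0,-4],"rot":[0,0,0],"claw":-1},{"linear":[3.5,2.5,0],"rot":[0,0,0],"claw":-1},{"linear":[3.5,2.5,0],"rot":[0,0,0],"claw":-1},{"linear":[3.5,2.5,0],"rot":[0,0,0],"claw":-1},{"linear":[3.5,2.5,0],"rot":[0,0,0],"claw":-1},{"linear":[3.5,2.5,0],"rot":[0,0,0],"claw":-1},{"linear":[3.5,2.5,0],"rot":[0,0,0],"claw":-1}]}}

```text
t: 11.55
ee_pos: [0.5651, -0.0785, 0.1382]
tool_rot: [-2.183, -2.26, 0.0]
contact_force: [0.2, -1.1, -1.4]
grip_width: 0.0374
grasp_force: 60.3
```

Call:
{"method": "step_arm", "body": {"increments": [{"linear":[3.5,2.5,0],"rot":[0,0,0],"claw":-1},{"linear":[3.5,2.5,0],"rot":[0,0,0],"claw":-1},{"linear":[3.5,2.5,0],"rot":[0,0,0],"claw":-1},{"linear":[2,1.9,0],"rot":[0,0,0],"claw":-1},{"linear":[0,0,3],"rot":[0,0,0],"claw":-1},{"linear":[0,0,3],"rot":[0,0,0],"claw":-1},{"linear":[0,0,0],"rot":[0,0,0],"claw":-1},{"linear":[0,0,0],"rot":[0,0,0],"claw":-1},{"linear":[0,0,0],"rot":[0,0,0],"claw":-1}]}}

```text
t: 12.45
ee_pos: [0.6549, 0.0479, 0.08]
tool_rot: [2.182, 2.258, 0.003]
contact_force: [0.1, -0.2, -1.8]
grip_width: 0.0374
grasp_force: 60.5
```

```bash
python3 -c "from h import *; st()"
```

```text
t 12.45 p [0.6549 0.0479 0.08  ] yaw 1.97 tz [ 0.002  0.    -1.   ] w 0.0374 gf 60.5 cf [ 0.1 -0.2 -1.8]
```

Call:
{"method": "step_arm", "body": {"increments": [{"linear":[0,-0.08,2.5],"rot":[0,0,0],"claw":-1},{"linear":[0,0,1.5],"rot":[0,0,0],"claw":-1},{"linear":[0,0,0.4],"rot":[0,0,0],"claw":-1},{"linear":[0,0,0],"rot":[0,0,0],"claw":-1},{"linear":[0,0,0],"rot":[0,0,0],"claw":-1}]}}

```text
t: 12.95
ee_pos: [0.6537, 0.0479, 0.0347]
tool_rot: [2.182, 2.259, 0.001]
contact_force: [0.2, 0.4, -0.3]
grip_width: 0.0379
grasp_force: 60.7
```

Call:
{"method": "step_arm", "body": {"increments": [{"linear":[0,0,0.1],"rot":[0,0,0],"claw":-1},{"linear":[0,0,0],"rot":[0,0,0],"claw":0},{"linear":[0,0,0],"rot":[0,0,0],"claw":0.3},{"linear":[0,0,0],"rot":[0,0,0],"claw":0.6},{"linear":[0,0,0],"rot":[0,0,0],"claw":1},{"linear":[0,0,0],"rot":[0,0,0],"claw":1},{"linear":[0,0,-2],"rot":[0,0,0],"claw":1},{"linear":[0,0,-4],"rot":[0,0,0],"claw":1},{"linear":[0,0,-4],"rot":[0,0,0],"claw":1},{"linear":[0,0,-4],"rot":[0,0,0],"claw":1}]}}

```text
t: 13.95
ee_pos: [0.653, 0.048, 0.1743]
tool_rot: [-2.182, -2.26, 0.0]
contact_force: [0.6, 1.0, 0.1]
grip_width: 0.0853
grasp_force: 0.0
```

Call:
{"method": "step_arm", "body": {"increments": [{"linear":[-3,-3.5,0],"rot":[0,0,0],"claw":1},{"linear":[-3,-3.5,0],"rot":[0,0,0],"claw":1},{"linear":[-3,-3.5,0],"rot":[0,0,0],"claw":1},{"linear":[-3,-3.5,0],"rot":[0,0,0],"claw":1},{"linear":[-3,-3.5,0],"rot":[0,0,0],"claw":1},{"linear":[-3,-3.5,0],"rot":[0,0,0],"claw":1},{"linear":[-3.4,-3.5,0],"rot":[0,0,0],"claw":1},{"linear":[0,0,3],"rot":[0,0,0],"claw":1},{"linear":[0,0,0],"rot":[0,0,0],"claw":1},{"linear":[0,0,0],"rot":[0,0,0],"claw":1}]}}

```text
t: 14.95
ee_pos: [0.4158, -0.1741, 0.1431]
tool_rot: [-2.182, -2.259, 0.0]
contact_force: [0.6, 1.2, 0.7]
grip_width: 0.0851
grasp_force: 0.0
```

```bash
python3 - <<'E'
from h import *
import cv2
st()
t=vision.camera("top");s=vision.camera("scene")
o=np.zeros((600,800,3),np.uint8)
o[:300]=cv2.resize(t["color"][95:170,190:390,::-1],(800,300),interpolation=cv2.INTER_CUBIC)
o[300:,:400]=cv2.resize(s["color"][280:355,220:320,::-1],(400,300),interpolation=cv2.INTER_CUBIC)
o[300:,400:]=cv2.resize(s["color"][180:255,270:370,::-1],(400,300),interpolation=cv2.INTER_CUBIC)
cv2.imwrite("pics/s4.png",o)
E
```

```text
t 14.95 p [ 0.4158 -0.1741  0.1431] yaw 1.99 tz [-0.001  0.    -1.   ] w 0.0851 gf 0.0 cf [0.6 1.2 0.7]
```

View pics/s4.png

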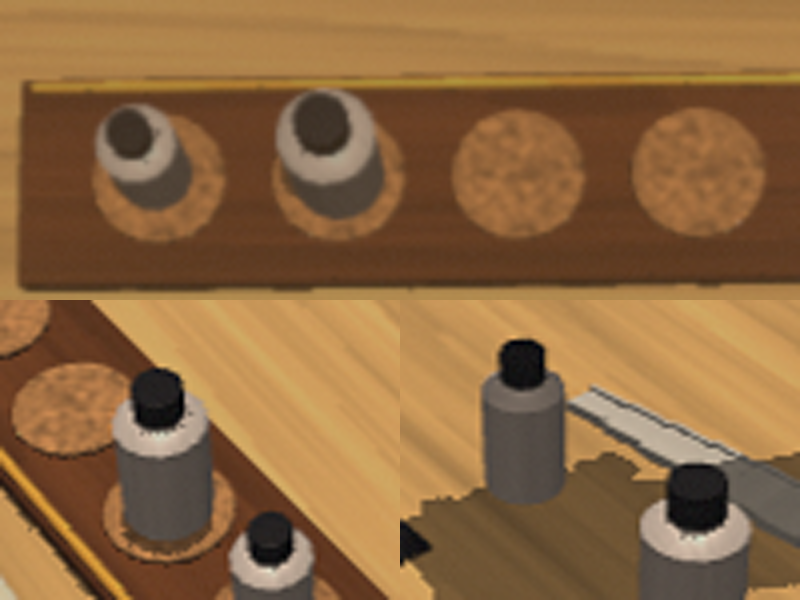

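M stands upright on disc 3 (cap at top-crop 321,121), and S is unchanged. L is at scene-crop (522,348), under the gripper. Descending onto L.

Call:
{"method": "step_arm", "body": {"increments": [{"linear":[0,0,3],"rot":[0,0,0],"claw":1},{"linear":[0,0,3],"rot":[0,0,0],"claw":1},{"linear":[0,0,3],"rot":[0,0,0],"claw":1},{"linear":[0,0,2],"rot":[0,0,0],"claw":1},{"linear":[0,0,0.9],"rot":[0,0,0],"claw":1},{"linear":[0,0,0],"rot":[0,0,0],"claw":1},{"linear":[0,0,0],"rot":[0,0,0],"claw":1}]}}

```text
t: 15.75
ee_pos: [0.4168, -0.1744, 0.0251]
tool_rot: [2.181, 2.26, 0.001]
contact_force: [-0.1, 0.7, 0.5]
grip_width: 0.0853
grasp_force: 0.0
```

Call:
{"method": "step_arm", "body": {"increments": [{"linear":[0,0,0],"rot":[0,0,0],"claw":-1},{"linear":[0,0,0],"rot":[0,0,0],"claw":-1},{"linear":[0,0,0],"rot":[0,0,0],"claw":-1},{"linear":[0,0,0],"rot":[0,0,0],"claw":-1},{"linear":[0,0,0],"rot":[0,0,0],"claw":-1},{"linear":[0,0,0],"rot":[0,0,0],"claw":-1},{"linear":[0,0,0],"rot":[0,0,0],"claw":-1},{"linear":[0,0,0],"rot":[0,0,0],"claw":-1}]}}

```text
t: 16.55
ee_pos: [0.4164, -0.1746, 0.0248]
tool_rot: [2.182, 2.259, 0.001]
contact_force: [-1.2, 1.0, 6.1]
grip_width: 0.0444
grasp_force: 61.6
```

```bash
python3 - <<'E'
from h import *
st()
t=vision.camera("top");s=vision.camera("scene")
print("M",onz(t,269.9,124.9,.087),onz(s,258.9,299.6,.087),"L",onz(s,300.1,191.6,.086),"XL",onz(s,343.9,223.6,.1))
E
```

```text
t 16.55 p [ 0.4164 -0.1746  0.0248] yaw 1.98 tz [ 0.001 -0.001 -1.   ] w 0.0444 gf 61.6 cf [-1.2  1.   6.1]
M [0.65257421 0.04582728] [0.65209185 0.04392574] L [ 0.41548105 -0.17632209] XL [ 0.42621362 -0.01833622]
```

Call:
{"method": "step_arm", "body": {"increments": [{"linear":[0,0,-1],"rot":[0,0,0],"claw":-1},{"linear":[0,0,-3],"rot":[0,0,0],"claw":-1},{"linear":[0,0,-4],"rot":[0,0,0],"claw":-1},{"linear":[0,0,-4],"rot":[0,0,0],"claw":-1},{"linear":[2,3.5,0],"rot":[0,0,0],"claw":-1},{"linear":[2,3.5,0],"rot":[0,0,0],"claw":-1},{"linear":[2,3.5,0],"rot":[0,0,0],"claw":-1},{"linear":[2,3.5,0],"rot":[0,0,0],"claw":-1},{"linear":[2,3.5,0],"rot":[0,0,0],"claw":-1},{"linear":[2,3.5,0],"rot":[0,0,0],"claw":-1}]}}

```text
t: 17.65
ee_pos: [0.6228, -0.0461, 0.1441]
tool_rot: [2.182, 2.26, -0.0]
contact_force: [-0.2, 0.3, -1.5]
grip_width: 0.044
grasp_force: 61.8
```

Call:
{"method": "step_arm", "body": {"increments": [{"linear":[1.9,3.5,0],"rot":[0,0,0],"claw":-1},{"linear":[0,0,3],"rot":[0,0,0],"claw":-1},{"linear":[0,0,3],"rot":[0,0,0],"claw":-1},{"linear":[0,0,2],"rot":[0,0,0],"claw":-1},{"linear":[0,0,0],"rot":[0,0,0],"claw":-1},{"linear":[0,0,0],"rot":[0,0,0],"claw":-1},{"linear":[0,0,0],"rot":[0,0,0],"claw":-1}]}}

```text
t: 18.35
ee_pos: [0.6567, -0.0271, 0.0658]
tool_rot: [2.181, 2.258, 0.003]
contact_force: [0.8, -0.0, -1.9]
grip_width: 0.0448
grasp_force: 62.0
```

Call:
{"method": "step_arm", "body": {"increments": [{"linear":[0,0.02,1.5],"rot":[0,0,0],"claw":-1},{"linear":[0,0,0.9],"rot":[0,0,0],"claw":-1},{"linear":[0,0,0],"rot":[0,0,0],"claw":-1},{"linear":[0,0,0],"rot":[0,0,0],"claw":-1}]}}

```text
t: 18.75
ee_pos: [0.6561, -0.027, 0.0395]
tool_rot: [2.182, 2.26, 0.0]
contact_force: [1.2, -0.8, -0.1]
grip_width: 0.0446
grasp_force: 63.0
```

Call:
{"method": "step_arm", "body": {"increments": [{"linear":[0,0,0],"rot":[0,0,0],"claw":0.2},{"linear":[0,0,0],"rot":[0,0,0],"claw":0.4},{"linear":[0,0,0],"rot":[0,0,0],"claw":0.7},{"linear":[0,0,0],"rot":[0,0,0],"claw":1},{"linear":[0,0,0],"rot":[0,0,0],"claw":1},{"linear":[0,0,-2],"rot":[0,0,0],"claw":1},{"linear":[0,0,-4],"rot":[0,0,0],"claw":1},{"linear":[0,0,-4],"rot":[0,0,0],"claw":1},{"linear":[0,0,-4],"rot":[0,0,0],"claw":1}]}}

```text
t: 19.65
ee_pos: [0.6559, -0.0269, 0.1813]
tool_rot: [-2.182, -2.26, 0.0]
contact_force: [0.8, -0.4, 0.7]
grip_width: 0.0853
grasp_force: 0.0
```

Call:
{"method": "step_arm", "body": {"increments": [{"linear":[0.3,-3.8,0],"rot":[0,0,0],"claw":1},{"linear":[0.3,-3.8,0],"rot":[0,0,0],"claw":1},{"linear":[0.3,-3.8,0],"rot":[0,0,0],"claw":1},{"linear":[0.3,-3.8,0],"rot":[0,0,0],"claw":1},{"linear":[0.3,-3.8,0],"rot":[0,0,0],"claw":1},{"linear":[0.3,-3.8,0],"rot":[0,0,0],"claw":1},{"linear":[0,0,2],"rot":[0,0,0],"claw":1},{"linear":[0,0,0],"rot":[0,0,0],"claw":1},{"linear":[0,0,0],"rot":[0,0,0],"claw":1}]}}

```text
t: 20.55
ee_pos: [0.4278, -0.0169, 0.1601]
tool_rot: [2.182, 2.26, 0.0]
contact_force: [0.2, 0.3, -0.9]
grip_width: 0.0854
grasp_force: 0.0
```

```bash
python3 - <<'E'
from h import *
import cv2
st()
t=vision.camera("top");s=vision.camera("scene")
o=np.zeros((600,800,3),np.uint8)
o[:300]=cv2.resize(t["color"][95:170,190:390,::-1],(800,300),interpolation=cv2.INTER_CUBIC)
o[300:,:400]=cv2.resize(s["color"][245:320,200:300,::-1],(400,300),interpolation=cv2.INTER_CUBIC)
o[300:,400:]=cv2.resize(s["color"][180:255,290:390,::-1],(400,300),interpolation=cv2.INTER_CUBIC)
cv2.imwrite("pics/s5.png",o)
E
```

```text
t 20.55 p [ 0.4278 -0.0169  0.1601] yaw 1.99 tz [ 0. -0. -1.] w 0.0854 gf 0.0 cf [ 0.2  0.3 -0.9]
```

View pics/s5.png

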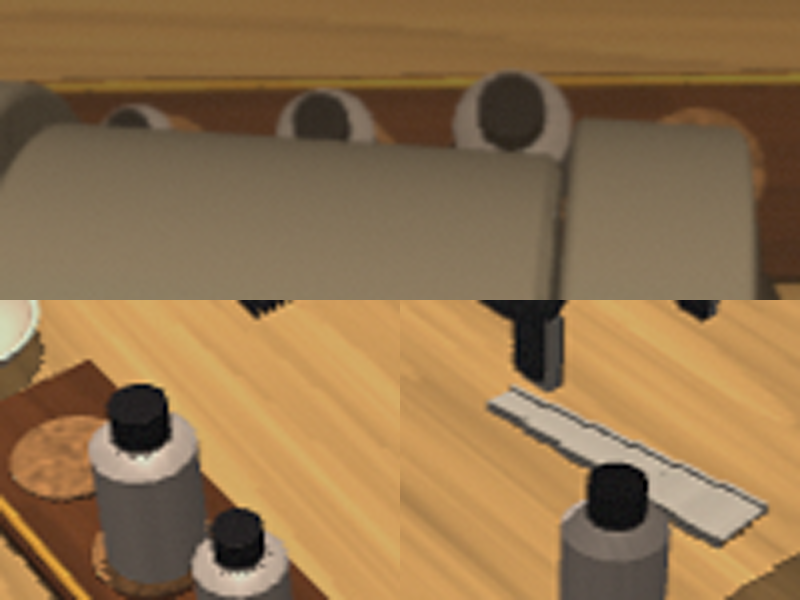

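L is upright on disc 2 (cap at top-crop 511,106), and XL is standing below the open gripper (scene-crop 617,477). I'll grip XL a little higher so its cap stays clear of the gripper body.

Call:
{"method": "step_arm", "body": {"increments": [{"linear":[0,0,3],"rot":[0,0,0],"claw":1},{"linear":[0,0,3],"rot":[0,0,0],"claw":1},{"linear":[0,0,3],"rot":[0,0,0],"claw":1},{"linear":[0,0,2],"rot":[0,0,0],"claw":1},{"linear":[0,0,0.9],"rot":[0,0,0],"claw":1},{"linear":[0,0,0],"rot":[0,0,0],"claw":1},{"linear":[0,0,0],"rot":[0,0,0],"claw":1}]}}

```text
t: 21.35
ee_pos: [0.4284, -0.0169, 0.0419]
tool_rot: [2.182, 2.259, 0.001]
contact_force: [-0.1, -0.3, 1.2]
grip_width: 0.0856
grasp_force: 0.0
```

Call:
{"method": "step_arm", "body": {"increments": [{"linear":[0,0,0],"rot":[0,0,0],"claw":-1},{"linear":[0,0,0],"rot":[0,0,0],"claw":-1},{"linear":[0,0,0],"rot":[0,0,0],"claw":-1},{"linear":[0,0,0],"rot":[0,0,0],"claw":-1},{"linear":[0,0,0],"rot":[0,0,0],"claw":-1},{"linear":[0,0,0],"rot":[0,0,0],"claw":-1},{"linear":[0,0,0],"rot":[0,0,0],"claw":-1},{"linear":[0,0,0],"rot":[0,0,0],"claw":-1}]}}

```text
t: 22.15
ee_pos: [0.4282, -0.0169, 0.0421]
tool_rot: [2.181, 2.259, 0.002]
contact_force: [-3.5, -0.6, 6.2]
grip_width: 0.0517
grasp_force: 62.4
```

```bash
python3 - <<'E'
from h import *
st()
t=vision.camera("top");s=vision.camera("scene")
print("L",onz(t,190+511/4-.4,95+106/4-.4,.101),onz(s,200+138/4-.4,245+97/4-.4,.101),"XL",onz(s,290+617/4-100-.4,180+177/4-.4,.1))
E
```

```text
t 22.15 p [ 0.4282 -0.0169  0.0421] yaw 1.99 tz [ 0.002 -0.    -1.   ] w 0.0517 gf 62.4 cf [-3.5 -0.6  6.2]
L [ 0.65554611 -0.02670681] [ 0.65426977 -0.02950565] XL [ 0.42679103 -0.01778355]
```

Call:
{"method": "step_arm", "body": {"increments": [{"linear":[0,0,-1],"rot":[0,0,0],"claw":-1},{"linear":[0,0,-3],"rot":[0,0,0],"claw":-1},{"linear":[0,0,-4],"rot":[0,0,0],"claw":-1},{"linear":[0,0,-4],"rot":[0,0,0],"claw":-1},{"linear":[-3.1,2.8,0],"rot":[0,0,0],"claw":-1},{"linear":[-3.1,3,0],"rot":[0,0,0],"claw":-1},{"linear":[-3.1,3,0],"rot":[0,0,0],"claw":-1},{"linear":[0,3.5,0],"rot":[0,0,0],"claw":-1},{"linear":[0,3.5,0],"rot":[0,0,0],"claw":-1},{"linear":[0,3.5,0],"rot":[0,0,0],"claw":-1}]}}

```text
t: 23.25
ee_pos: [0.625, -0.1035, 0.1611]
tool_rot: [-2.183, -2.259, 0.0]
contact_force: [0.0, -0.1, -1.5]
grip_width: 0.0514
grasp_force: 63.2
```

Call:
{"method": "step_arm", "body": {"increments": [{"linear":[0,3.5,0],"rot":[0,0,0],"claw":-1},{"linear":[0,0,0],"rot":[0,0,0],"claw":-1},{"linear":[0,0,3],"rot":[0,0,0],"claw":-1},{"linear":[0,0,3],"rot":[0,0,0],"claw":-1},{"linear":[0,0,2],"rot":[0,0,0],"claw":-1},{"linear":[0,0,0],"rot":[0,0,0],"claw":-1},{"linear":[0,0,0],"rot":[0,0,0],"claw":-1},{"linear":[0,0,0],"rot":[0,0,0],"claw":-1}]}}

```text
t: 24.05
ee_pos: [0.6594, -0.102, 0.083]
tool_rot: [2.181, 2.258, 0.002]
contact_force: [1.0, 0.6, -0.6]
grip_width: 0.0513
grasp_force: 63.5
```

```bash
python3 -c "from h import *; st()"
```

```text
t 24.05 p [ 0.6594 -0.102   0.083 ] yaw 1.99 tz [ 0.003 -0.    -1.   ] w 0.0513 gf 63.5 cf [ 1.   0.6 -0.6]
```

Call:
{"method": "step_arm", "body": {"increments": [{"linear":[0,0.06,1.5],"rot":[0,0,0],"claw":-1},{"linear":[0,0,0.9],"rot":[0,0,0],"claw":-1},{"linear":[0,0,0],"rot":[0,0,0],"claw":-1},{"linear":[0,0,0],"rot":[0,0,0],"claw":-1}]}}

```text
t: 24.45
ee_pos: [0.6594, -0.1019, 0.0566]
tool_rot: [2.182, 2.26, 0.0]
contact_force: [0.0, 0.1, 0.8]
grip_width: 0.0516
grasp_force: 65.2
```

Resting on the disc (foot at about 0.0145–0.015). I'll release, retreat upward, then move off to −x.

Call:
{"method": "step_arm", "body": {"increments": [{"linear":[0,0,0],"rot":[0,0,0],"claw":0.35},{"linear":[0,0,0],"rot":[0,0,0],"claw":0.6},{"linear":[0,0,0],"rot":[0,0,0],"claw":1},{"linear":[0,0,0],"rot":[0,0,0],"claw":1},{"linear":[0,0,-2],"rot":[0,0,0],"claw":1},{"linear":[0,0,-4],"rot":[0,0,0],"claw":1},{"linear":[0,0,-4],"rot":[0,0,0],"claw":1},{"linear":[0,0,-4],"rot":[0,0,0],"claw":1}]}}

```text
t: 25.25
ee_pos: [0.6591, -0.1018, 0.1983]
tool_rot: [-2.182, -2.26, 0.0]
contact_force: [1.7, -0.8, -0.2]
grip_width: 0.0854
grasp_force: 0.0
```

Call:
{"method": "step_arm", "body": {"increments": [{"linear":[-3,-4,0],"rot":[0,0,0],"claw":1},{"linear":[-3,-4,0],"rot":[0,0,0],"claw":1},{"linear":[-4,-3,0],"rot":[0,0,0],"claw":1},{"linear":[-4,-3,0],"rot":[0,0,0],"claw":1},{"linear":[-4,-2,0],"rot":[0,0,0],"claw":1},{"linear":[-4,-2,0],"rot":[0,0,0],"claw":1},{"linear":[-4,-2,0],"rot":[0,0,0],"claw":1},{"linear":[0,0,0],"rot":[0,0,0],"claw":1},{"linear":[0,0,0],"rot":[0,0,0],"claw":1}]}}

```text
t: 26.15
ee_pos: [0.4679, -0.3694, 0.1966]
tool_rot: [-2.185, -2.257, -0.0]
contact_force: [0.7, 0.4, -0.2]
grip_width: 0.0852
grasp_force: 0.0
```

```bash
python3 - <<'E'
from h import *
import cv2
st()
t=vision.camera("top");s=vision.camera("scene")
o=np.zeros((600,800,3),np.uint8)
o[:240]=cv2.resize(t["color"][95:170,215:465,::-1],(800,240),interpolation=cv2.INTER_CUBIC)
o[240:,:]=cv2.resize(s["color"][215:395,150:550,::-1],(800,360),interpolation=cv2.INTER_CUBIC)
cv2.imwrite("pics/s6.png",o)
E
```

```text
t 26.15 p [ 0.4679 -0.3694  0.1966] yaw 1.87 tz [-0.  0. -1.] w 0.0852 gf 0.0 cf [ 0.7  0.4 -0.2]
```

View pics/s6.png

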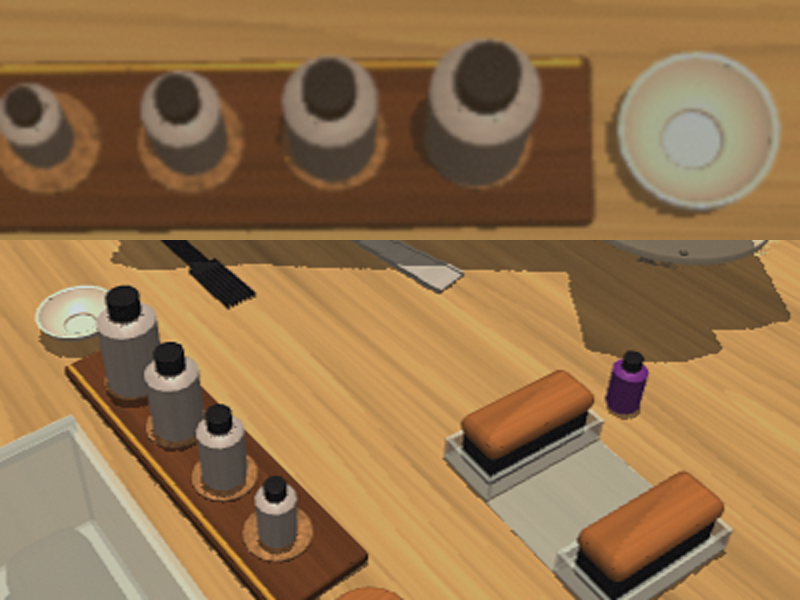

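All four bottles stand upright on their discs: XL (489,72) next to the dish, then L (329,86), M (177,98) and S (23,105), in top-crop pixels. The dish is unmoved. I'll check the centring numerically before handing in.

```bash
python3 - <<'E'
from h import *
t=vision.camera("top")
for n,u,v,z,m in [("XL",489,72,.115,(.6597,-.1025)),("L",329,86,.101,(.657,-.0278)),("M",177,98,.087,(.654,.0470)),("S",23,105,.073,(.6514,.122))]:
    print(n,((onz(t,215+u/3.2-.35,95+v/3.2-.35,z)-m)*1000).round(1))
E
```

```text
XL [-1.2  2.1]
L [-2.1  0.9]
M [-2.  -1.3]
S [-0.1  0.2]
```

```bash
python3 -c "
from station import workorder
print(workorder.close_job())"
```

```text
the job is handed in; nothing more can be done
None
```

The job is handed in: all four bottles stand upright on their discs, largest next to the ring dish down to smallest at the far end, each measured within about 2.5 mm of its disc's centre, and the dish was not moved.

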